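# Centre-punch the marked bracket blank

### The job

Stand the red spring-loaded centre punch upright on the marked-out bracket blank, the one with the white circle and cross (the other is already drilled), with its point inside the circle. Push it straight down there until its spring snaps, then let it spring back up and leave it standing on the mark. Do not fire the punch anywhere else, and do not shift the blank.

Things in the scene. Friction and masses are not known exactly. Their poses are not given: they have to be found in the camera images.
- punch: Self-standing centre punch, 135 mm tall, 0.3 kg. Dark steel foot: ring 48 mm across, 6 mm high, legs narrowing to 25 mm at 34 mm height, steel point in its middle. Round red sleeve 24 mm across, 48 to 118 mm up (grasp it here, any yaw, about 95 mm up); brass cap 30 mm across, top at 135 mm. Origin: centre of the foot's underside, where the point strikes; z up. Starts upright on the bench.
- punch_sleeve (a joint): How far the red sleeve and cap are pushed down towards the foot, m: 0 at rest, 0.012 at the stop. Push by the gripped sleeve or on top of the cap. Resistance starts at about 3 N, rises to about 14 N near 0.005, then collapses to about 6 N at the stop: the snap; past 0.010 it has fired. Let go, it springs back to 0.
- marked_blank: Loose flat steel bracket blank 110 x 84 x 8 mm, about 0.55 kg, long side along its x, on the bench; blue patch with a white circle and cross, two small holes at its -x end. Origin: centre of its underside. A second such blank nearby has a black drilled hole and no circle: it is not the one.
- mark (a point): Centre of the white circle (30 mm across) with a cross, on the marked blank's top face, 8 mm above the bench; z up.

How it is judged:
By the outcome, as a careful person would: the job done as asked, in the order asked, and still so for the second after the job is handed in, with the robot touching nothing.
It also fails if it takes over 42 s, if anything falls off the work surface, if the arm or the gripper's body presses on something with over 40 N, if the wrist force passes 120 N, or if a joint passes its speed limit or range.

### The arm

A 6-joint arm with a two-finger parallel gripper is mounted at the origin on the work surface; the furniture and walls round the work are solid. World frame = base frame: x ahead of the robot, y to its left, z up, the work surface at z = 0. Lengths are in mm, angles in rad, forces in N, time in s.
With the tool pointing down it reaches from about 250 to 850 mm from the base axis. Payload 12.5 kg.
Tool frame: the origin (TCP) lies midway between the tips of the shut fingers; the grasp point (between the pads) lies 19 mm behind it; z points along the fingers, y is the line along which they close (so a half turn about z gives the same grasp; the last joint's range is limited). The gripper opens to 93 mm and grips with 3 to 60 N. Pads are 15 mm wide; open, the fingers measure 128 mm over their backs; the gripper's body (75 mm by 188 mm) begins 65 mm behind the grasp point.
Start: joints at [-0.085, 0.351, 1.652, -0, 1.139, -0.085], TCP at [549.986, 0.027, 218.633] pointing down, gripper open.
Joint ranges: [-2.75, 2.75], [-0.79, 2.1], [0.01, 2.65], [-1.57, 4.71], [0.07, 3.14], [-2.87, 2.87]. Speed limits (rad/s): [2.22, 2.22, 2.79, 3.14, 3.14, 3.14].

### API

Orientations are given as a unit quaternion [x, y, z, w].
In Python, from workcell import manip gives the robot as it stands.
- The arm moves only by the shell command python3 -m handwheel 'ROWS' [FORCE]. ROWS is JSON, a list of rows, each a list of 7 numbers: the opening, from -1 (shut) to 1 (fully open), so that 0 is half open, then the shift along the tool's x, y, z in m, then the turn, a rotation vector about the tool's x, y, z in degrees. In form: [[jaw, tx, ty, tz, ax, ay, az], ...]. A call has 1 to 5 rows; each row is the pose to reach, as a shift and turn from the pose commanded when the call began, along the tool's axes at that moment; what a row does not reach only later rows make up. A row lasts 1/8 s, in which the tool goes at most 62.5 mm and 10.7 degrees, less where a joint would pass 70% of its speed; a pose out of reach is approached as far as the arm can. A call with a gripper value outside its range is refused whole. The fingers move at their own pace and stop on an object; FORCE is the grip in N (left out, the last holds). Time passes only in rows, so rows that repeat a pose let the fingers close. It gives the time, the measured TCP pose, the force, the opening and the grip force at its end, in the units of the state.
- manip.read_state(): the state, without advancing time (a new reading comes with each control period).
- manip.snapshot(name): name is "side" or "top" or "wrist"; returns the picture (480x640x3 uint8, blue, green, red); there is no depth.
- manip.camera_params(name): a dict with "intrinsics" (3x3 intrinsics, pixels), "rvec" (rotation vector, rad) and "tvec" (3), from world to camera coordinates, as OpenCV has them. Camera axes: x right, y down, z forward; pixel columns grow to the right and rows downward; lengths in mm; the calibration is good to about 2 mm. A picture is of the moment at which its call begins: read the wrist's pose just before it. camera_params takes no time and is no camera call; for the wrist camera it gives the pose at the moment of the call.
- manip.close_job(): hands the job in; it is judged then, once.
Trained networks look in the newest picture that a camera, given by its name, has taken for a name from the list of things; names that differ only in an ending like _2 or _b are one class to them, and where a whole thing is asked for, a point or a joint stands for the part that bears it (a point fixed in the world has none). Each returns a list of dicts, best first, with "score" (0 to 1); they miss things now and then, are a little off and sometimes report something else, mostly with a low value. They report only what shows in the picture. A call takes as long as a camera call.
- manip.spot_in(thing, camera): "point" ([x, y, z] in mm, in world coordinates, good to about 4 mm: the middle of the surface that is visible of it).
- manip.outline_of(thing, camera): "pixels" (480x640 bool, what is visible of it).
- manip.pinpoint(thing, camera): "point" ([x, y, z] in mm, in world coordinates, good to about 4 mm: a listed point, or the origin of a listed thing).
The state is a dict: "time_s": time; "joint_positions": joint angles; "qvel": joint speeds; "tau": joint torques, N m; "position": TCP position; "eef_rot": TCP orientation; "force": force on the tool from outside, world axes, zero at the start; "moment": the same for the moment, N m; "finger_gap": opening from 0.0 (shut) to 1.0 (fully open); "gripper_force": force on a finger pad.
Only numpy, scipy, OpenCV 4.12 (cv2) and the standard library are available. Lean on these libraries where they do the work, as an engineer would, in place of code of your own. Each camera call takes 0.05 s, during which the arm holds its last target. There are 200 camera calls.

## Working session

There is one attempt and no reset: what is moved stays moved. The work goes in short steps, Python scripts to look and compute and a shell command to move; the robot and the scene stay as the last step left them, time stands still between calls to the robot, and variables do not carry over. Pictures are saved under pics/ and viewed, at most 10 in all, crops included, and the job is handed in when it is done.

```bash
mkdir -p pics; cat > h.py <<'E'
import numpy as np,cv2
from workcell import manip as m
from scipy.spatial.transform import Rotation as R
def cam(n):
    p=m.camera_params(n);return np.array(p["intrinsics"]),cv2.Rodrigues(np.array(p["rvec"],float))[0],np.array(p["tvec"],float).reshape(3)
def toz(n,uv,z,c=None):
    K,Rm,t=c or cam(n);d=Rm.T@np.linalg.inv(K)@np.array([*uv,1.]);o=-Rm.T@t
    return o+d*(z-o[2])/d[2]
def proj(n,P,c=None):
    K,Rm,t=c or cam(n);q=K@(Rm@np.array(P,float)+t);return q[:2]/q[2]
E
python3 - <<'E'
from h import *
s=m.read_state();print(s)
ims=[]
for c in("top","side"):
    im=m.snapshot(c)
    for th in("punch","marked_blank","mark"):
        print(c,th,[(round(d["score"],2),np.round(d["point"])) for d in m.pinpoint(th,c)[:3]])
    ims.append(im)
cv2.imwrite("pics/a.png",ims[0]);cv2.imwrite("pics/b.png",ims[1])
E
```

```text
{'time_s': 0.0, 'joint_positions': array([-8.46045215e-02,  3.51216599e-01,  1.65241057e+00,  3.92233290e-05,
        1.13909439e+00, -8.46306440e-02]), 'qvel': array([ 0.00036888, -0.00078834,  0.00098583,  0.00060495, -0.00027494,
        0.00026554]), 'tau': array([ 1.41757551e-03, -4.97321892e+01, -2.85254824e+01,  6.99741254e-02,
        2.57699919e-02, -1.73020858e-04]), 'position': array([5.49664464e+02, 6.14677563e-02, 2.18117322e+02]), 'eef_rot': array([ 7.07103242e-01,  7.07110095e-01, -3.50355101e-04, -4.42914746e-04]), 'force': array([ 0.07143337, -0.10790486, -0.34033188]), 'moment': array([-0.03771133,  0.03245315, -0.0759093 ]), 'gripper_force': 0.0, 'finger_gap': 0.9975160142040174}
top punch []
top marked_blank [(0.88, array([ 652., -181.,   -0.]))]
top mark [(0.68, array([ 660., -178.,    7.]))]
side punch [(0.89, array([433.,  65.,   1.]))]
side marked_blank []
side mark [(0.69, array([ 660., -182.,   10.]))]
```

View pics/a.png

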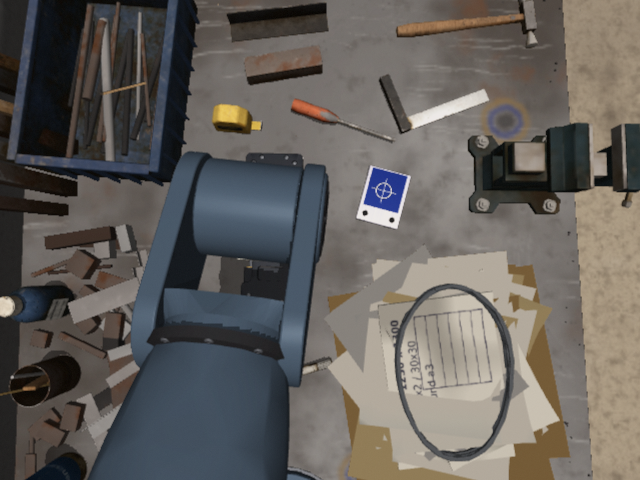

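View pics/b.png

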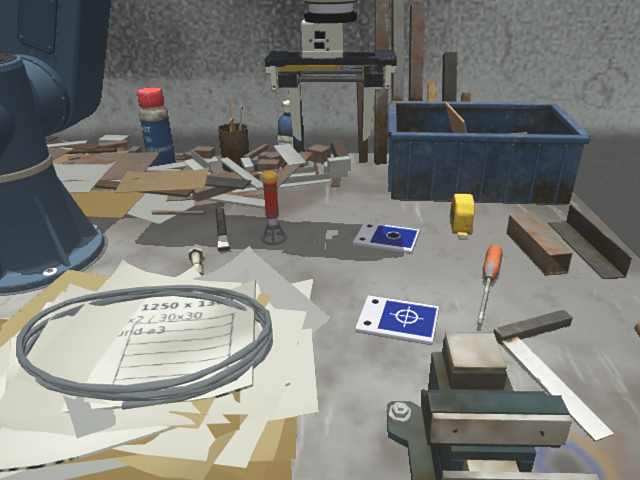

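The top view shows the marked blank with its cross at about (384,190). The side view shows the punch standing with its foot at about (274,236) and cap at (270,175), the marked blank with its cross at (407,316), and the drilled blank at (388,237).

```bash
python3 - <<'E'
from h import *
print("mark",toz("top",(384,190),8),toz("side",(407,316),8))
print("punch foot",toz("side",(274,236),3),"cap",toz("side",(270,174),132))
print(proj("side",[433,65,0]),proj("side",[433,65,135]),proj("top",[433,65,135]))
im=m.snapshot("wrist")
for th in("punch",):print([(round(d["score"],2),np.round(d["point"])) for d in m.pinpoint(th,"wrist")])
cv2.imwrite("pics/c.png",im)
s=m.read_state();print(s["position"],proj("wrist",[433,65,0]),proj("wrist",[433,65,135]))
E
```

```text
mark [ 664.59142213 -180.11038109    8.        ] [ 663.26009574 -178.01606248    8.        ]
punch foot [434.5243624   70.19415991   3.        ] cap [436.74644271  63.19251686 132.        ]
[272.93681105 238.70744382] [267.92191339 172.02915328] [244.35613542 310.43409759]
[]
[5.49972065e+02 3.54427112e-02 2.18597444e+02] [199.12260878 144.86314075] [132.90480096 150.24457309]
```

View pics/c.png

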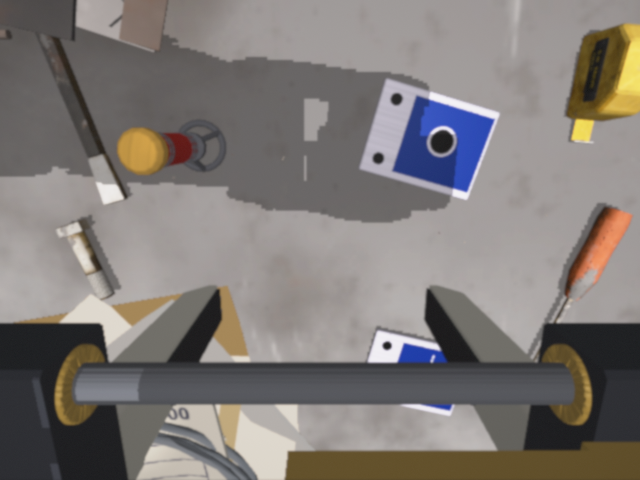

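The wrist view shows the punch with its foot ring centred at (201,145) and cap at (144,151). The drilled blank's hole is at (441,141).

```bash
python3 - <<'E'
from h import *
print(toz("wrist",(201,145),3),toz("wrist",(143,151),132),toz("wrist",(182,148),48))
E
```

```text
[435.66642654  64.94806504   3.        ] [437.83634817  64.43301289 132.        ] [433.18560864  63.61839132  48.        ]
```

```bash
python3 -m handwheel '[[1,0.03,-0.05,0,0,0,0],[1,0.06,-0.1,0,0,0,0],[1,0.065,-0.114,0,0,0,0],[1,0.065,-0.114,0,0,0,0],[1,0.065,-0.114,0,0,0,0]]' 20
python3 - <<'E'
from h import *
im=m.snapshot("wrist");cv2.imwrite("pics/d.png",im)
s=m.read_state();print(s["position"],proj("wrist",[436,65,3]),proj("wrist",[436,65,135]))
print([(round(d["score"],2),np.round(d["point"])) for d in m.pinpoint("punch","wrist")])
E
```

```text
time_s: 1.12
position: [437.2, 64.5, 218.8]
eef_rot: [0.707, 0.707, 0.0, 0.0]
force: [0.5, -0.2, -0.8]
finger_gap: 0.999
gripper_force: 0.0
[437.13030005  64.51476537 218.64550034] [321.41925537 212.59019023] [320.83423143 250.61205898]
[(0.71, array([434.,  63.,  -1.]))]
```

View pics/d.png

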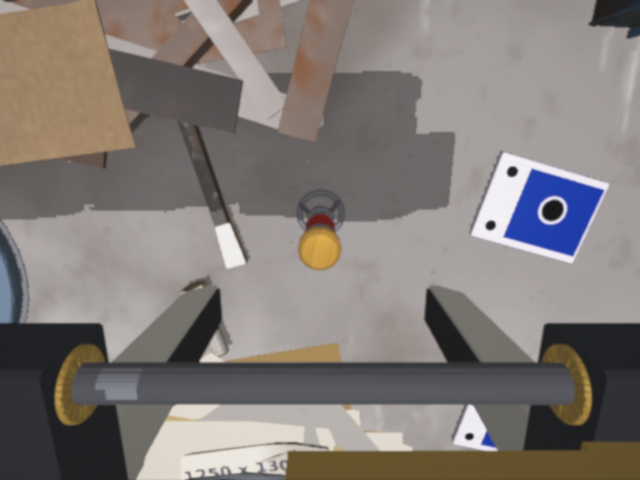

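The foot at about (321,212) and cap at (320,249) match the prediction, so I'll go straight down and grip.

```bash
python3 -m handwheel '[[1,0,0,0.05,0,0,0],[1,0,0,0.1,0,0,0],[1,0,0,0.142,0,0,0],[1,0,0,0.142,0,0,0],[0.2,0,0,0.142,0,0,0]]' 20
python3 -m handwheel '[[-0.3,0,0,0,0,0,0],[-1,0,0,0,0,0,0],[-1,0,0,0,0,0,0],[-1,0,0,0,0,0,0],[-1,0,0,0,0,0,0]]' 20
```

```text
time_s: 1.85
position: [437.0, 64.9, 77.8]
eef_rot: [0.707, 0.707, 0.0, 0.0]
force: [-1.1, -0.4, 0.5]
finger_gap: 0.936
gripper_force: 0.0
time_s: 2.48
position: [436.0, 65.1, 76.7]
eef_rot: [0.707, 0.707, 0.0, 0.0]
force: [-0.3, 0.2, -0.2]
finger_gap: 0.4
gripper_force: 0.0
```

```bash
python3 -m handwheel '[[-1,0,0,0,0,0,0],[-1,0,0,0,0,0,0],[-1,0,0,0,0,0,0],[-1,0,0,0,0,0,0]]' 30
python3 -m handwheel '[[-1,0,0,-0.01,0,0,0],[-1,0,0,-0.05,0,0,0],[-1,0,0,-0.08,0,0,0],[-1,0,0,-0.08,0,0,0]]'
```

```text
time_s: 2.98
position: [435.9, 65.0, 76.6]
eef_rot: [0.707, 0.707, -0.0, -0.0]
force: [-0.9, 0.7, -0.1]
finger_gap: 0.299
gripper_force: 30.0
time_s: 3.48
position: [437.0, 65.1, 158.6]
eef_rot: [0.707, 0.707, 0.002, 0.001]
force: [-0.2, -0.7, -3.3]
finger_gap: 0.301
gripper_force: 30.0
```

```bash
python3 -m handwheel '[[-1,-0.025,0.02,-0.02,0,0,0],[-1,-0.06,0.05,-0.03,0,0,0],[-1,-0.1,0.08,-0.03,0,0,0],[-1,-0.14,0.11,-0.03,0,0,0],[-1,-0.18,0.14,-0.03,0,0,0]]'
python3 -m handwheel '[[-1,-0.04,0.03,0,0,0,0],[-1,-0.075,0.06,0,0,0,0],[-1,-0.1,0.08,0,0,0,0],[-1,-0.115,0.088,0,0,0,0],[-1,-0.115,0.088,0,0,0,0]]'
python3 -m handwheel '[[-1,0,0,0,0,0,0],[-1,0,0,0,0,0,0]]'
python3 - <<'E'
from h import *
s=m.read_state();print(s["position"])
im=m.snapshot("wrist");cv2.imwrite("pics/e.png",im)
print(proj("wrist",[664,-179,8]))
K=cam("wrist");T=s["position"]
print("exp foot",proj("wrist",T-[0,0,73.6]),proj("wrist",T-[0,0,28]))
for th in("mark","marked_blank","punch"):print(th,[(round(d["score"],2),np.round(d["point"])) for d in m.pinpoint(th,"wrist")])
E
```

```text
time_s: 4.1
position: [576.2, -116.3, 185.1]
eef_rot: [0.707, 0.707, -0.0, -0.001]
force: [0.0, -0.2, -2.6]
finger_gap: 0.305
gripper_force: 30.0
time_s: 4.72
position: [663.5, -230.6, 184.4]
eef_rot: [0.707, 0.707, -0.001, -0.001]
force: [0.0, -0.3, -3.5]
finger_gap: 0.302
gripper_force: 30.0
time_s: 4.97
position: [663.7, -229.2, 186.5]
eef_rot: [0.707, 0.707, -0.0, -0.0]
force: [0.6, 0.8, -2.9]
finger_gap: 0.303
gripper_force: 30.0
[ 663.72009595 -229.18769097  186.53739126]
[322.92108131 163.70843326]
exp foot [322.42900712 255.61495438] [322.34493431 281.25754717]
mark [(0.73, array([ 662., -177.,    9.]))]
marked_blank [(0.87, array([ 652., -176.,    1.])), (0.29, array([ 664., -181.,    7.]))]
punch [(0.58, array([ 660., -231.,  109.]))]
```

View pics/e.png

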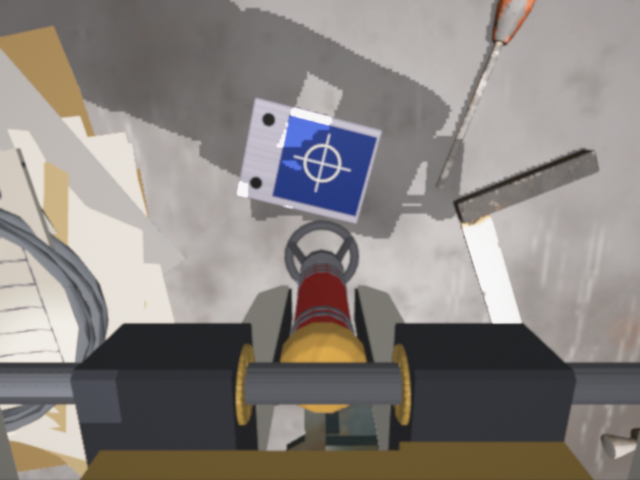

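The cross is at (322,162) and the held foot ring is centred at (322,255), both as predicted. The punch hangs upright.

```bash
python3 - <<'E'
from h import *
print(toz("wrist",(322,162.5),8))
E
python3 -m handwheel '[[-1,0.03,0,0,0,0,0],[-1,0.051,0,0.02,0,0,0],[-1,0.051,0,0.06,0,0,0],[-1,0.051,0,0.09,0,0,0],[-1,0.051,0,0.092,0,0,0]]' 50
python3 -m handwheel '[[-1,0,0,0,0,0,0],[-1,0,0,0,0,0,0]]' 
python3 - <<'E'
from h import *
for c in("side","wrist"):
    im=m.snapshot(c);s=m.read_state()
    print(c,s["position"],proj(c,[664,-179,8]),proj(c,s["position"]-[0,0,76.6]))
    if c=="side":a=cv2.resize(im[180:380,300:500],(400,400),interpolation=cv2.INTER_CUBIC)
    else:b=cv2.resize(im[100:300,220:420],(400,400))
cv2.imwrite("pics/f.png",np.hstack([a,b]))
E
```

```text
[ 663.41095075 -178.37606903    8.        ]
time_s: 5.8
position: [662.8, -178.4, 92.6]
eef_rot: [0.707, 0.707, -0.001, -0.002]
force: [0.5, 0.1, -2.5]
finger_gap: 0.293
gripper_force: 50.0
time_s: 6.05
position: [664.8, -179.2, 96.4]
eef_rot: [0.707, 0.707, 0.001, 0.001]
force: [-0.1, 0.8, -3.0]
finger_gap: 0.299
gripper_force: 50.0
side [ 664.6314983  -179.23419593   96.16932856] [407.57024443 316.42204143] [408.47331492 310.10389766]
wrist [ 664.47941632 -179.17968604   95.89093877] [321.61355295 249.20328749] [322.33816693 254.38823528]
```

View pics/f.png

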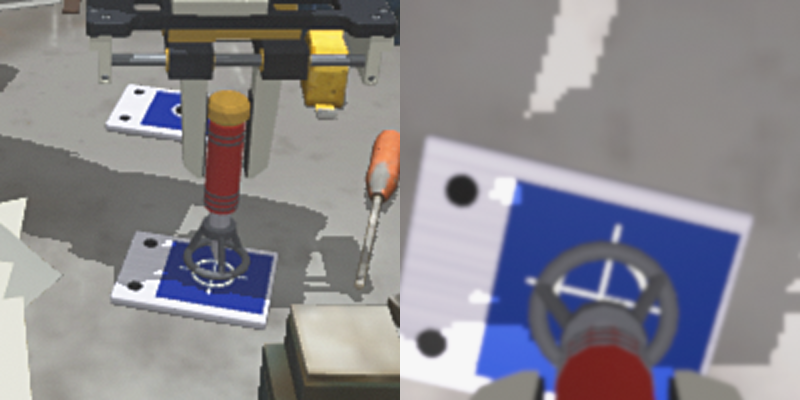

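Foot ring and cross are concentric within about 1 mm in both views. I'll lower to contact, then press gently.

```bash
python3 -m handwheel '[[-1,0,0,0.004,0,0,0],[-1,0,0,0.007,0,0,0],[-1,0,0,0.009,0,0,0],[-1,0,0,0.01,0,0,0],[-1,0,0,0.01,0,0,0]]' 60
python3 -m handwheel '[[-1,0,0,0.001,0,0,0],[-1,0,0,0.002,0,0,0],[-1,0,0,0.003,0,0,0],[-1,0,0,0.003,0,0,0]]' 60
```

```text
time_s: 6.78
position: [664.0, -179.0, 84.7]
eef_rot: [0.707, 0.707, 0.0, 0.0]
force: [-0.8, -0.5, -1.6]
finger_gap: 0.291
gripper_force: 60.0
time_s: 7.28
position: [664.5, -179.2, 83.0]
eef_rot: [0.707, 0.707, 0.0, 0.001]
force: [-2.8, 0.7, 9.5]
finger_gap: 0.299
gripper_force: 60.0
```

```bash
python3 -m handwheel '[[-1,0,0,0.002,0,0,0],[-1,0,0,0.004,0,0,0],[-1,0,0,0.006,0,0,0],[-1,0,0,0.008,0,0,0],[-1,0,0,0.009,0,0,0]]' 60
python3 -m handwheel '[[-1,0,0,0,0,0,0],[-1,0,0,0,0,0,0]]'
```

```text
time_s: 7.9
position: [664.4, -179.1, 73.7]
eef_rot: [0.707, 0.707, 0.0, 0.001]
force: [-2.6, 0.7, 7.2]
finger_gap: 0.298
gripper_force: 60.0
time_s: 8.15
position: [664.3, -179.1, 73.6]
eef_rot: [0.707, 0.707, 0.0, 0.0]
force: [-2.9, 0.1, 6.1]
finger_gap: 0.3
gripper_force: 60.0
```

Force collapsed to about 6 N, so it looks fired. I'll press one more mm or so to confirm the stop.

```bash
python3 -m handwheel '[[-1,0,0,0.0008,0,0,0],[-1,0,0,0.0015,0,0,0],[-1,0,0,0.0015,0,0,0]]' 60
```

```text
time_s: 8.52
position: [664.5, -179.1, 72.6]
eef_rot: [0.707, 0.707, 0.0, 0.001]
force: [-3.9, 1.3, 9.7]
finger_gap: 0.297
gripper_force: 60.0
```

It's at the stop. Next: return to contact height, release and back off.

```bash
python3 -m handwheel '[[-1,0,0,-0.003,0,0,0],[-1,0,0,-0.006,0,0,0],[-1,0,0,-0.01,0,0,0],[-1,0,0,-0.013,0,0,0],[-1,0,0,-0.013,0,0,0]]' 60
python3 -m handwheel '[[-1,0,0,0,0,0,0],[-1,0,0,0,0,0,0]]' 10
python3 -m handwheel '[[-0.38,0,0,0,0,0,0],[-0.35,0,0,0,0,0,0],[-0.3,0,0,0,0,0,0],[-0.2,0,0,0,0,0,0],[0,0,0,0,0,0,0]]'
python3 -m handwheel '[[0.5,0,0,0,0,0,0],[1,0,0,0,0,0,0],[1,0,0,0,0,0,0],[1,0,0,0,0,0,0],[1,0,0,0,0,0,0]]'
```

```text
time_s: 9.15
position: [664.2, -179.0, 84.4]
eef_rot: [0.707, 0.707, 0.0, 0.0]
force: [-0.9, 0.6, 3.0]
finger_gap: 0.295
gripper_force: 60.0
time_s: 9.4
position: [664.1, -179.0, 84.1]
eef_rot: [0.707, 0.707, 0.0, 0.0]
force: [-0.3, -0.5, 1.9]
finger_gap: 0.308
gripper_force: 10.0
time_s: 10.02
position: [664.0, -179.0, 84.1]
eef_rot: [0.707, 0.707, -0.0, -0.0]
force: [-0.1, 0.2, -0.5]
finger_gap: 0.457
gripper_force: 0.0
time_s: 10.65
position: [664.0, -179.0, 84.1]
eef_rot: [0.707, 0.707, -0.0, 0.0]
force: [-0.4, 0.1, -0.4]
finger_gap: 0.978
gripper_force: 0.0
```

```bash
python3 -m handwheel '[[1,0,0,-0.04,0,0,0],[1,0,0,-0.09,0,0,0],[1,0,0,-0.14,0,0,0],[1,0,0,-0.15,0,0,0],[1,0,0,-0.15,0,0,0]]'
python3 - <<'E'
from h import *
for c in("side","wrist"):
    im=m.snapshot(c);s=m.read_state()
    print(c,s["position"],proj(c,[664,-179,8]),proj(c,[664,-179,143]))
    for th in ("punch","mark"): print(th,[(round(d["score"],2),np.round(d["point"])) for d in m.pinpoint(th,c)])
    if c=="side":a=cv2.resize(im[180:380,300:500],(400,400),interpolation=cv2.INTER_CUBIC)
    else:b=cv2.resize(im[130:330,220:420],(400,400))
cv2.imwrite("pics/g.png",np.hstack([a,b]))
E
```

```text
time_s: 11.28
position: [664.0, -179.0, 234.1]
eef_rot: [0.707, 0.707, 0.0, 0.0]
force: [0.2, 0.3, -0.6]
finger_gap: 0.996
gripper_force: 0.0
side [ 663.57033836 -178.81359361  232.91017662] [407.57024443 316.42204143] [413.25341733 235.21401024]
punch [(0.66, array([ 660., -181.,    8.]))]
mark [(0.67, array([ 664., -179.,    8.]))]
wrist [ 663.44958086 -178.78817764  232.32687039] [323.75519936 211.82793039] [323.71764771 249.32384736]
punch [(0.93, array([ 663., -177.,    6.]))]
mark [(0.59, array([ 662., -181.,   13.]))]
```

View pics/g.png

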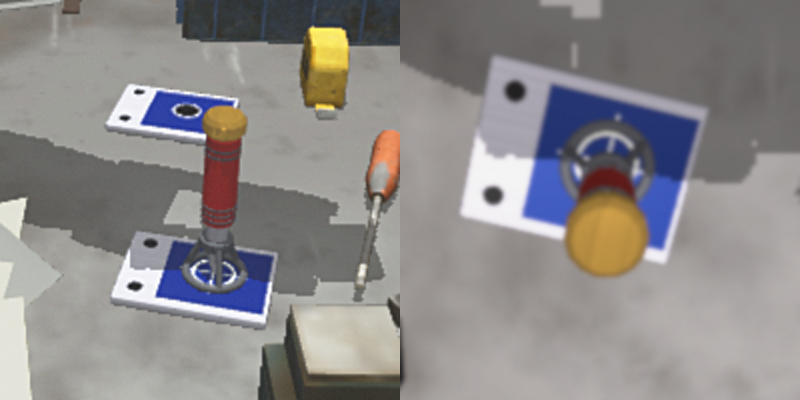

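The punch stands upright, concentric with the circle. Its cap top is at the full 143 mm (side pixel about (412,235), as predicted), and the blank hasn't moved.

```bash
python3 -c "
from workcell import manip as m
print(m.close_job())"
```

```text
the job is handed in; nothing more can be done
None
```

The punch was fired once on the marked blank and left standing upright, its point within about 1 mm of the cross; the blank has not visibly moved, and I handed the job in at about 11.5 s.

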